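# Clear the sample stack from the microscope plate into its storage dishes

### The job

The last measuring run left a stack on the dark steel plate: a steel reference block on a square chip box on a round wafer carrier on a slide case. Take the stack apart from the top down and put each thing, one after another, into the dish of its own shape, lying flat, centred inside the lip and squared up with the dish. Set things down gently without dropping or tipping any, and do not disturb the bottle or the screwdriver.

Things in the scene. Friction and masses are not known exactly. Their poses are not given: they have to be found in the camera images.
- block_mid (a point): plain steel step-height reference block, 30 mm long (its x) x 16 mm wide (its y) x 20 mm high, two dark lines across its top. Point at its centre, half-way up; z up. At the start it is the top of the stack, lying on the chip box. The stack (block, chip box, carrier, slide case, from the top) stands, layers a few mm off-centre and turned against one another, on a fixed dark steel plate 140 x 110 mm, 15 mm high.
- chipbox_mid (a point): closed square black plastic chip box with a grid on its top, 40 mm (x) x 40 mm (y) x 20 mm high. Point at its centre, half-way up; z up. At the start second from the top, lying on the round carrier.
- carrier_mid (a point): closed round white plastic wafer carrier, a disc 58 mm in diameter and 22 mm high. Point at its centre, half-way up; z up. At the start third from the top, lying on the slide case.
- case_mid (a point): closed oblong grey plastic slide case, 100 mm long (its x) x 62 mm wide (its y) x 28 mm high. Point at its centre, half-way up; z up. At the start the bottom of the stack, lying on the dark steel plate (its top 15 mm above the bench).
- block_dish_floor (a point): fixed shallow aluminium dish with a dark rubber floor, the small oblong one, 48 mm (x) x 34 mm (y) inside; open above, the lip stands 4 mm above its floor (7 mm above the bench) and is 4 mm thick. The point is the centre of its floor, 3 mm above the bench (z up). Home of the steel block, long side along the dish's long side (x).
- chipbox_dish_floor (a point): fixed shallow aluminium dish with a dark rubber floor, the square one, 58 x 58 mm inside, sides along its x and y; open above, the lip stands 4 mm above its floor (7 mm above the bench) and is 4 mm thick. The point is the centre of its floor, 3 mm above the bench (z up). Home of the square chip box, sides parallel (any of the four ways).
- carrier_dish_floor (a point): fixed shallow aluminium dish with a dark rubber floor, the round one, 76 mm in diameter inside; open above, the lip stands 4 mm above its floor (7 mm above the bench) and is 4 mm thick. The point is the centre of its floor, 3 mm above the bench (z up). Home of the round carrier.
- case_dish_floor (a point): fixed shallow aluminium dish with a dark rubber floor, the large oblong one, 118 mm (x) x 80 mm (y) inside; open above, the lip stands 4 mm above its floor (7 mm above the bench) and is 4 mm thick. The point is the centre of its floor, 3 mm above the bench (z up). Home of the slide case, long side along the dish's long side (x).
- bottle: bystander: white plastic bottle standing upright at the left of the work, 60 mm in diameter, 130 mm high, loose. Origin at the centre of its underside.
- driver: bystander: screwdriver lying loose at the right of the work, about 160 mm long and up to 26 mm thick, along its x, handle towards -x. Origin on the bench under the middle of its length.

How it is judged:
On the way, in this order (a step that is already met when the one before it is completed fails the run):
1. the steel block lies flat in the small oblong dish, released (horizontal distance between block_mid and block_dish_floor below 0.013 m and z of block_mid in the frame of block_dish_floor between 0.007 and 0.013 m and angle between block_mid's own z axis and vertical below 0.08 rad and angle between the x axis of block_mid and the x axis of block_dish_floor, either way round below 0.25 rad and contact force between the fingers and block below 0.1 N), for 0.2 s.
2. the square chip box lies flat in the square dish, released (horizontal distance between chipbox_mid and chipbox_dish_floor below 0.013 m and z of chipbox_mid in the frame of chipbox_dish_floor between 0.007 and 0.013 m and angle between chipbox_mid's own z axis and vertical below 0.08 rad and (angle between the x axis of chipbox_mid and the x axis of chipbox_dish_floor, either way round below 0.25 rad or angle between the x axis of chipbox_mid and the x axis of chipbox_dish_floor, either way round above 1.3208 rad) and contact force between the fingers and chipbox below 0.1 N), for 0.2 s.
3. the round carrier lies flat in the round dish, released (horizontal distance between carrier_mid and carrier_dish_floor below 0.013 m and z of carrier_mid in the frame of carrier_dish_floor between 0.008 and 0.014 m and angle between carrier_mid's own z axis and vertical below 0.08 rad and contact force between the fingers and carrier below 0.1 N), for 0.2 s.
4. the slide case lies flat in the large oblong dish, released (horizontal distance between case_mid and case_dish_floor below 0.013 m and z of case_mid in the frame of case_dish_floor between 0.011 and 0.017 m and angle between case_mid's own z axis and vertical below 0.08 rad and angle between the x axis of case_mid and the x axis of case_dish_floor, either way round below 0.25 rad and contact force between the fingers and case below 0.1 N), for 0.2 s.
At the end, for the whole second after the job is handed in: Block, chip box, carrier and case each lie flat (3 mm, 0.08 rad) on the floor of their own dish, centre within 13 mm of its centre; block and case with the long side, chip box with its sides, within 0.25 rad of the dish's; all released and at rest (all of step 1 and all of step 2 and all of step 3 and all of step 4 and linear speed of each of block, chipbox, carrier, case below 0.02 m/s); the robot touches nothing.
It fails at once if one of the four things is tipped by more than 0.5 rad (angle between any of block_mid, chipbox_mid, carrier_mid, case_mid's own z axis and vertical above 0.5 rad).
It fails at once if one of the four things falls freely faster than 0.7 m/s (a drop of more than about 25 mm) ((linear speed of block above 0.7 m/s and contact force between the fingers and block below 0.05 N) or (linear speed of chipbox above 0.7 m/s and contact force between the fingers and chipbox below 0.05 N) or (linear speed of carrier above 0.7 m/s and contact force between the fingers and carrier below 0.05 N) or (linear speed of case above 0.7 m/s and contact force between the fingers and case below 0.05 N)).
It fails at once if the bottle or the screwdriver is moved by more than 30 mm (distance of any of bottle, driver from where it was at the start of the episode above 0.03 m).
It also fails if it takes over 109 s, if anything falls off the work surface, if the arm or the gripper's body presses on something with over 40 N, if the wrist force passes 120 N, or if a joint passes its speed limit or range.

### The arm

A 6-joint arm with a two-finger parallel gripper is mounted at the origin on the work surface. World frame = base frame: x ahead of the robot, y to its left, z up, the work surface at z = 0. Lengths are in m, angles in rad, forces in N, time in s.
With the tool pointing down it reaches from about 0.375 to 0.9 m from the base axis. Payload 3.1 kg.
Tool frame: the origin (TCP) lies at the very end of the fingers, on their centre line; the grasp point (between the pads) lies 19 mm behind it; z points along the fingers, y is the line along which they close (so a half turn about z gives the same grasp; the last joint's range is limited). The gripper opens to 87 mm and grips with 3 to 60 N. Pads are 19 mm wide; open, the fingers measure 117 mm over their backs; the gripper's body (75 mm by 190 mm) begins 51 mm behind the grasp point.
Start: joints at [1.159, 0.527, 1.433, -0, 1.181, -0.178], TCP at [0.144, 0.608, 0.223] pointing down, gripper open.
Joint ranges: [-3.08, 3.08], [-0.75, 2.2], [0.22, 2.44], [-1.43, 4.57], [0, 2.65], [-2.85, 2.85]. Speed limits (rad/s): [2.79, 2.79, 3.14, 3.14, 3.14, 3.14].

### API

Orientations are given as a unit quaternion [x, y, z, w].
In Python, from rig import status, viewer, robot gives the robot as it stands.
- The arm moves only by the tool arm_command, never from a script. Its arguments are lists of equal length, an entry for each row: "delta_rot": the turn, a rotation vector about the tool's x, y, z in degrees, a list of three; "delta_pos": the shift along the tool's x, y, z in m, a list of three; "gripper": the closure, from -1 (fully open) to 1 (shut). In form: {"delta_rot": [[rx, ry, rz], ...], "delta_pos": [[dx, dy, dz], ...], "gripper": [gripper, ...]}. A call has 1 to 12 rows; each row is the pose to reach, as a shift and turn from the pose commanded when the call began, along the tool's axes at that moment; what a row does not reach only later rows make up. A row lasts 1/12 s, in which the tool goes at most 41.7 mm and 7.16 degrees, less where a joint would pass 70% of its speed; a pose out of reach is approached as far as the arm can. A call with a gripper value outside its range is refused whole. The fingers move at their own pace and stop on an object; "grip_force" is the grip in N (left out, the last holds). Time passes only in rows, so rows that repeat a pose let the fingers close. It gives the time, the measured TCP pose, the force, the opening and the grip force at its end, in the units of the state.
- status.get_obs(): the state, without advancing time (a new reading comes with each control period).
- viewer.camera(name): name is "scene" or "side" or "wrist"; returns a dict with "pixels" (420x560x3 uint8, blue, green, red), "fx", "fy", "cx", "cy" (pixels), "pose" (4x4, takes a point from camera to world coordinates); the wrist camera has in their place "mount" (4x4, takes a point from camera to tool coordinates, whose origin is the TCP and whose axes are the flange's). Camera axes: x right, y down, z forward; pixel columns grow to the right and rows downward; lengths in m; the calibration is good to about 2 mm. The wrist camera is an equidistant fisheye: a pixel r from the principal point sees the ray r / f radians off the axis. A picture is of the moment at which its call begins: read the wrist's pose just before it. There is no depth.
- robot.hand_in(): hands the job in; it is judged then, once.
The state is a dict: "time": time; "q": joint angles; "joint_velocities": joint speeds; "joint_torque": joint torques, N m; "position": TCP position; "tool_rot": TCP orientation; "ft_force": force on the tool from outside, world axes, zero at the start; "moment": the same for the moment, N m; "grip_width": finger opening in m; "grip_force": force on a finger pad.
Only numpy, scipy, OpenCV 4.12 (cv2) and the standard library are available. Lean on these libraries where they do the work, as an engineer would, in place of code of your own. Each camera call takes 0.05 s, during which the arm holds its last target. There are 200 camera calls.

## Working session

There is one attempt and no reset: what is moved stays moved. The work goes in short steps, Python scripts to look and compute and a tool call to move; the robot and the scene stay as the last step left them, time stands still between calls to the robot, and variables do not carry over. Pictures are saved under pics/ and viewed, at most 17 in all, crops included, and the job is handed in when it is done.

Besides the shell and the picture viewer there is one more tool, called after "Request:" as a command line: name --argument value ..., lists and objects as JSON in quotes. arm_command: Moves the arm, as the interface text tells. Its arguments: {"type":"object","properties":{"delta_rot":{"type":"array","items":{"type":"array","items":{"type":"number"}}},"delta_pos":{"type":"array","items":{"type":"array","items":{"type":"number"}}},"gripper":{"type":"array","items":{"type":"number"}},"grip_force":{"type":"number"}},"required":["delta_rot","delta_pos","gripper"]}

```bash
mkdir -p pics; ls; python3 - <<'E'
from rig import status, viewer, robot
import cv2
o=status.get_obs(); print(o)
for n in ("scene","side","wrist"):
    c=viewer.camera(n); cv2.imwrite(f"pics/{n}0.png",c["pixels"]); print(n,{k:v for k,v in c.items() if k!="pixels"})
E
```

```text
pics
{'time': 0.0, 'q': array([ 1.15951485e+00,  5.28487416e-01,  1.43393551e+00, -2.79856713e-06,
        1.18142112e+00, -1.78494536e-01]), 'joint_velocities': array([-8.16197320e-04, -1.19917572e-03,  1.34322575e-03,  4.18250635e-05,
       -2.79957084e-03, -1.81150616e-04]), 'joint_torque': array([-1.16144103e-03, -4.40042210e+01, -1.76589704e+01,  6.31952821e-02,
        5.82905835e-02, -1.78745668e-04]), 'position': array([0.14384107, 0.60744078, 0.22154805]), 'tool_rot': array([ 1.16130240e-01,  9.93233356e-01, -1.07748069e-03, -3.25925858e-04]), 'ft_force': array([ 0.56059082,  0.5935268 , -0.5204441 ]), 'moment': array([-0.05259131,  0.01397708, -0.00694483]), 'grip_force': 0.0, 'grip_width': 0.08735664575098867}
scene {'fx': 412.9307899195756, 'fy': 412.9307899195756, 'cx': 274.61159003884075, 'cy': 221.43044465942518, 'pose': array([[ 0.40218524,  0.53219629, -0.74499271,  1.33911079],
       [ 0.91539221, -0.24923932,  0.31612792, -0.34701983],
       [-0.01743937, -0.80910251, -0.58740871,  0.6892353 ],
       [ 0.        ,  0.        ,  0.        ,  1.        ]])}
side {'fx': 533.5608946450227, 'fy': 533.5608946450227, 'cx': 272.1176178668368, 'cy': 221.49390538417646, 'pose': array([[ 0.78718269, -0.43284793,  0.43930181, -0.05723875],
       [-0.61653726, -0.5696583 ,  0.54348066, -0.76570522],
       [ 0.01500744, -0.6986645 , -0.71529203,  1.07979303],
       [ 0.        ,  0.        ,  0.        ,  1.        ]])}
wrist {'fx': 325.19226210127806, 'fy': 325.19226210127806, 'cx': 281.2939952751768, 'cy': 207.57278549046535, 'mount': array([[ 1.03869661e-03, -9.53380442e-01, -3.01769206e-01,
         8.50385812e-02],
       [ 9.99998975e-01,  1.28762406e-03, -6.25975237e-04,
         1.63558614e-03],
       [ 9.85357839e-04, -3.01768246e-01,  9.53380802e-01,
        -1.62347946e-01],
       [ 0.00000000e+00,  0.00000000e+00,  0.00000000e+00,
         1.00000000e+00]])}
```

View pics/scene0.png

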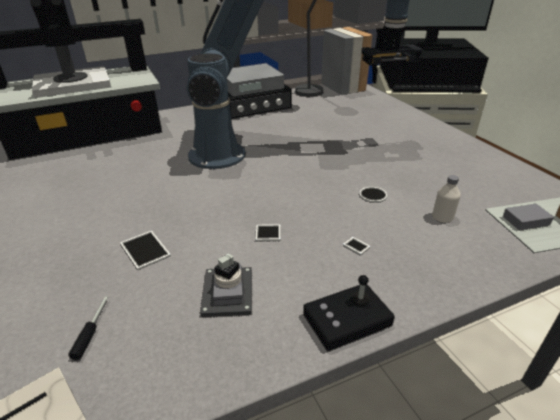

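View pics/side0.png

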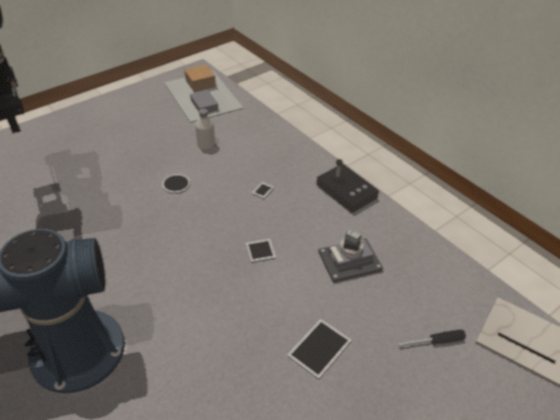

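The scene view shows the large dish at (145,249), the square dish at (268,232), the small one at (356,245), the round one at (373,194) and the stack at (227,283). In the side view they are at (320,347), (260,250), (263,190), (176,183) and (350,255).

```bash
cat > h.py <<'E'
import numpy as np, cv2
from scipy.spatial.transform import Rotation as R
from rig import status, viewer
def grab(name, save=None):
    o=status.get_obs(); c=viewer.camera(name)
    if name=="wrist":
        T=np.eye(4); T[:3,:3]=R.from_quat(o["tool_rot"]).as_matrix(); T[:3,3]=o["position"]; c["pose"]=T@c["mount"]
    c["fish"]=name=="wrist"
    if save: cv2.imwrite(f"pics/{save}.png",c["pixels"])
    return c
def cast(c,uv,z):
    """pixels (n,2) -> world points (n,2) on the plane at height z"""
    p=(np.asarray(uv,float).reshape(-1,2)-[c["cx"],c["cy"]])/[c["fx"],c["fy"]]
    if c["fish"]:
        t=np.linalg.norm(p,axis=1,keepdims=True)+1e-12
        d=np.hstack([p/t*np.sin(t),np.cos(t)])
    else: d=np.hstack([p,np.ones((len(p),1))])
    d=d@c["pose"][:3,:3].T; o=c["pose"][:3,3]
    return (o+d*((z-o[2])/d[:,2:]))[:,:2]
def project(c,P):
    q=(np.atleast_2d(P)-c["pose"][:3,3])@c["pose"][:3,:3]
    if c["fish"]:
        r=np.linalg.norm(q[:,:2],axis=1,keepdims=True)+1e-12
        p=q[:,:2]/r*np.arctan2(r,q[:,2:])
    else: p=q[:,:2]/q[:,2:]
    return p*[c["fx"],c["fy"]]+[c["cx"],c["cy"]]
def rect(c,contour,z):
    """min-area rectangle on plane z: centre mm, long, short mm, angle of long side deg"""
    w=(cast(c,contour,z)*1000).astype(np.float32)
    (x,y),(a,b),th=cv2.minAreaRect(w)
    if a<b: a,b,th=b,a,th+90
    return np.round([x,y,a,b,(th+90)%180-90],1)
def blobs(c,mask,z,amin=40):
    for k in cv2.findContours(mask.astype(np.uint8),cv2.RETR_EXTERNAL,cv2.CHAIN_APPROX_NONE)[0]:
        if cv2.contourArea(k)>amin:
            m=k.reshape(-1,2).mean(0).round(); yield m, rect(c,k,z)
E
python3 - <<'E'
from h import *
for n,seeds in (("scene",[(145,249),(268,232),(356,245),(373,194)]),("side",[(320,347),(260,250),(263,190),(176,183)])):
    c=grab(n); g=c["pixels"].max(2)
    for m,r in blobs(c,g<75,0.003):
        if any(np.hypot(*(m-s))<15 for s in seeds): print(n,m,r)
c=grab("scene");print("stack block top", cast(c,[(228,259)],.105), "bottle",cast(c,[(445,219)],0),"driver",cast(c,[(75,355),(106,298)],0.01))
c=grab("side");print("stack block top", cast(c,[(353,237)],.105), "bottle",cast(c,[(207,147)],0),"driver",cast(c,[(400,345),(465,335)],0.01))
E
```

```text
scene [356. 245.] [653.6 174.2  40.2  24.3  20.1]
scene [144. 249.] [ 432.6 -334.6  107.3   74.8   12.2]
scene [268. 232.] [503.4 -13.8  52.1  40.6  65. ]
scene [373. 194.] [462.7 357.2  67.5  52.3  64.7]
side [319. 348.] [ 441.7 -330.5  109.8   72.5   12.1]
side [260. 250.] [513.4 -10.8  47.8  46.6 -23.7]
side [262. 190.] [663.8 175.5  34.2  19.9  18.6]
side [176. 183.] [471.9 357.5  64.2  54.6 -37.1]
stack block top [[ 0.68137234 -0.17848138]] bottle [[0.65884007 0.46546075]] driver [[ 0.7192066  -0.51426032]
 [ 0.58527365 -0.44362397]]
stack block top [[ 0.66861925 -0.189507  ]] bottle [[0.64626146 0.4512106 ]] driver [[ 0.58920186 -0.44253392]
 [ 0.73004718 -0.51720664]]
```

```bash
cat >> h.py <<'E'
def to(x,y,z,yaw=None):
    """tool-axis shift (m) and z turn (deg) to bring TCP to x,y,z (mm) with closing line (tool y) at yaw deg (mod 180)"""
    o=status.get_obs(); M=R.from_quat(o["tool_rot"]).as_matrix()
    d=M.T@(np.array([x,y,z])/1000-o["position"]); cur=np.degrees(np.arctan2(M[1,1],M[0,1]))
    t=0 if yaw is None else (yaw-cur+90)%180-90
    tilt=np.degrees(R.from_matrix(M.T@[[1,0,0],[0,-1,0],[0,0,-1]]).as_rotvec())
    print("dpos",d.round(4),"rows",round(np.linalg.norm(d)/.0417,1),"rz",round(-t,1),"yaw",cur.round(1),"q6",o["q"][5].round(2),"zax",M[:,2].round(4),"t",o["time"])
E
python3 -c "
from h import *
to(520,270,280)"
```

```text
dpos [-0.4438 -0.2422 -0.0576] rows 12.2 rz 0 yaw 76.7 q6 -0.18 zax [-2.e-04 -5.e-04 -1.e+00] t 0.35
```

Request:
arm_command --delta_rot '[[0,0,0],[0,0,0],[0,0,0],[0,0,0],[0,0,0],[0,0,0],[0,0,0],[0,0,0],[0,0,0],[0,0,0],[0,0,0],[0,0,0]]' --delta_pos '[[-0.037,-0.02,-0.005],[-0.074,-0.04,-0.01],[-0.111,-0.06,-0.015],[-0.148,-0.08,-0.02],[-0.185,-0.1,-0.025],[-0.222,-0.12,-0.03],[-0.259,-0.14,-0.035],[-0.296,-0.16,-0.04],[-0.333,-0.18,-0.045],[-0.37,-0.2,-0.05],[-0.407,-0.22,-0.055],[-0.444,-0.242,-0.058]]' --gripper '[-1,-1,-1,-1,-1,-1,-1,-1,-1,-1,-1,-1]'

```text
time: 1.35
position: [0.5154, 0.275, 0.2806]
tool_rot: [0.116, 0.993, 0.0, 0.001]
ft_force: [0.2, 0.8, 0.2]
grip_width: 0.087
grip_force: 0.0
```

```bash
python3 - <<'E'
from h import *
c=grab("wrist","w1"); g=c["pixels"].max(2)
for m,r in blobs(c,g<75,0.003,150): print(m,r)
to(640,-184,220)
E
```

```text
[238. 275.] [661.2 173.1  41.5  26.7  20.6]
[303. 332.] [ 953.8  172.4 1655.5  672.3   76.8]
[103. 211.] [510.  -13.7  52.3  50.6 -24.2]
[331. 124.] [469.3 356.7  68.8  68.6  78.5]
dpos [-0.2201 -0.4128  0.0641] rows 11.3 rz 0 yaw 76.4 q6 -1.04 zax [ 0.0095 -0.004  -0.9999] t 1.4
```

View pics/w1.png

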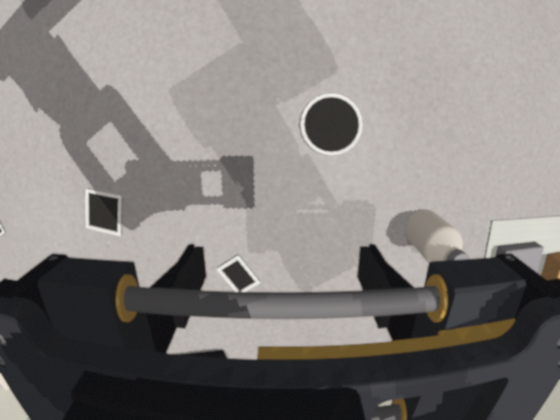

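The wrist view shows the round dish at (331,124), the square one at (103,211) and the small one at (238,275). All three agree with the other views.

Request:
arm_command --delta_rot '[[0,0,0],[0,0,0],[0,0,0],[0,0,0],[0,0,0],[0,0,0],[0,0,0],[0,0,0],[0,0,0],[0,0,0],[0,0,0],[0,0,0]]' --delta_pos '[[-0.025,-0.034,0.003],[-0.05,-0.068,0.006],[-0.075,-0.102,0.009],[-0.1,-0.136,0.012],[-0.125,-0.17,0.015],[-0.15,-0.204,0.018],[-0.175,-0.238,0.021],[-0.2,-0.272,0.024],[-0.225,-0.306,0.027],[-0.25,-0.34,0.03],[-0.275,-0.375,0.035],[-0.295,-0.405,0.04]]' --gripper '[-1,-1,-1,-1,-1,-1,-1,-1,-1,-1,-1,-1]'

```text
time: 2.4
position: [0.7072, -0.1848, 0.2403]
tool_rot: [0.116, 0.993, -0.0, 0.0]
ft_force: [0.9, -0.0, -0.2]
grip_width: 0.0873
grip_force: 0.0
```

```bash
python3 - <<'E'
from h import *
c=grab("wrist","w2"); g=c["pixels"].max(2)
for m,r in blobs(c,g<75,0.003,150): print(m,r)
to(700,-184,220)
print(project(c,[[.675,-.184,.105]]))
E
```

```text
[219. 291.] [ 843.1 -311.7  278.4  112.1   61.4]
[338. 342.] [1067.  -270.4 1503.   672.1   76.9]
[ 75. 217.] [ 693.7 -502.1   87.8   27.3  -27.8]
[245. 178.] [ 6.934e+02 -2.315e+02  9.350e+01  4.230e+01 -6.000e-01]
[515.  95.] [659.3 176.4  41.3  25.4  20.5]
[379.   8.] [517.8 -15.1  53.6  32.5  66.1]
[125.  22.] [ 441.3 -331.3  106.3   76.6   11.9]
dpos [0.0114 0.0081 0.018 ] rows 0.5 rz 0 yaw 76.3 q6 -1.75 zax [ 0.0031 -0.0073 -1.    ] t 2.45
[[272.59719108 165.63536631]]
```

View pics/w2.png

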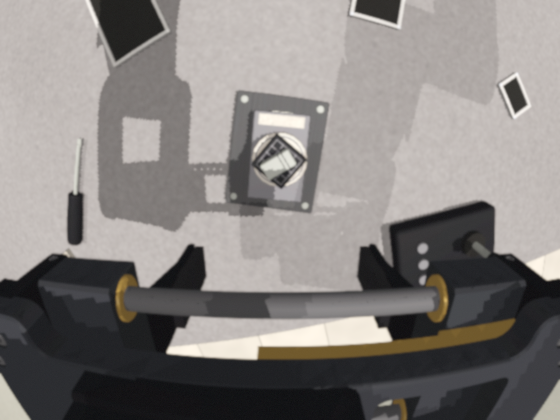

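The stack shows at (279,160) in the wrist view, with the block slanted on the black box. I'll crop and zoom on it.

```bash
python3 - <<'E'
from h import *
im=cv2.imread("pics/w2.png")[100:210,230:330]
cv2.imwrite("pics/w2c.png",cv2.resize(im,None,fx=5.4,fy=5.4,interpolation=cv2.INTER_CUBIC))
E
```

```text
(no output)
```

View pics/w2c.png

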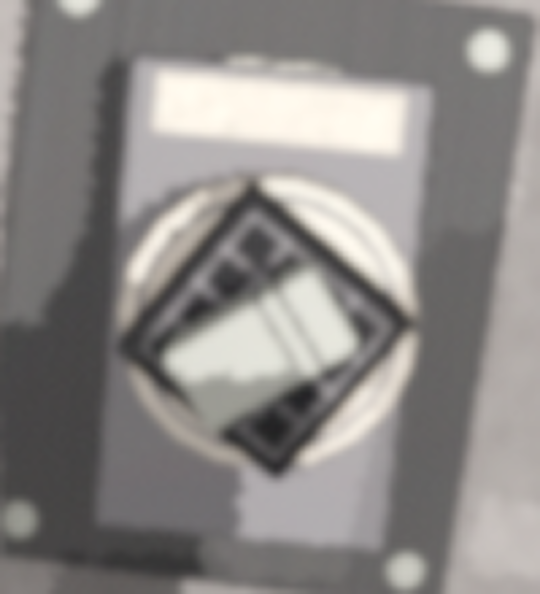

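The crop shows the block's corners at (162,352), (310,262), (358,342) and (212,432), with the box, carrier and case outlines clear below it.

```bash
python3 - <<'E'
from h import *
c=grab("wrist")
px=lambda L:np.array(L,float).reshape(-1,1,2)/5.4+[229.6,99.6]
print("block",rect(c,px([(162,352),(310,262),(358,342),(212,432)]),.105))
print("box",rect(c,px([(258,188),(412,322),(275,475),(120,347)]),.085))
print("case",rect(c,px([(137,58),(432,85),(385,550),(97,520)]),.043))
print("carrier",cast(c,px([(268,320)]),.065)*1000)
to(677,-186,160)
E
```

```text
block [ 676.5 -189.2   29.7   16.4  -72.1]
box [ 677.7 -188.9   38.4   37.2  -54.7]
case [ 678.9 -190.1   98.1   61.5  -19.6]
carrier [[ 678.32297428 -188.92970793]]
dpos [ 0.0306 -0.0028  0.078 ] rows 2.0 rz 0 yaw 76.3 q6 -1.74 zax [ 1.e-04 -3.e-03 -1.e+00] t 2.5
```

Request:
arm_command --delta_rot '[[0,0,7],[0,0,14],[0,0,21],[0,0,28],[0,0,35],[0,0,42],[0,0,49],[0,0,55],[0,0,58.3],[0,0,58.3],[0,0,58.3]]' --delta_pos '[[0.005,-0.001,0.01],[0.01,-0.002,0.02],[0.015,-0.003,0.03],[0.02,-0.004,0.04],[0.025,-0.005,0.05],[0.03,-0.006,0.06],[0.03,-0.006,0.07],[0.03,-0.006,0.08],[0.03,-0.006,0.085],[0.03,-0.006,0.085],[0.03,-0.006,0.085]]' --gripper '[-1,-1,-1,-1,-1,-1,-1,-1,-1,-1,-1]'

```text
time: 3.42
position: [0.6756, -0.1812, 0.155]
tool_rot: [0.584, 0.811, -0.0, -0.001]
ft_force: [-0.3, -0.2, -0.0]
grip_width: 0.0869
grip_force: 0.0
```

```bash
python3 - <<'E'
from h import *
c=grab("wrist","w3")
p=project(c,[[.6765,-.1892,.105]])[0].astype(int);print(p)
to(676.5,-189.2,92,17.9)
im=c["pixels"][max(p[1]-70,0):p[1]+70,p[0]-90:p[0]+90]
cv2.imwrite("pics/w3c.png",cv2.resize(im,None,fx=4,fy=4,interpolation=cv2.INTER_CUBIC))
E
```

```text
[279 242]
dpos [-0.0075 -0.002   0.0635] rows 1.5 rz 0.6 yaw 18.5 q6 -0.74 zax [ 1.e-04 -0.e+00 -1.e+00] t 3.4667
```

View pics/w3c.png

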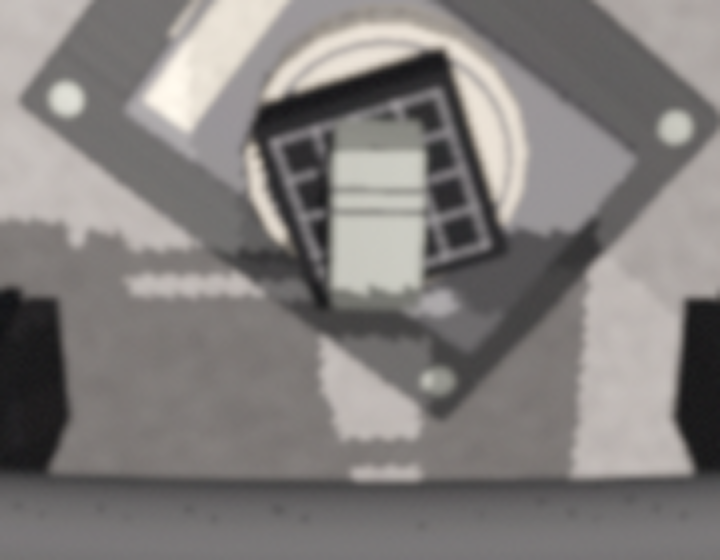

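The crop shows the block's top face between about (333,150) and (422,310), slightly off the prediction because my earlier rays used a pose taken after the image. I'll measure again with the arm settled.

```bash
python3 - <<'E'
from h import *
c=grab("wrist","w4"); a=cv2.imread("pics/w3.png"); print("moved",np.abs(a.astype(int)-c["pixels"]).mean())
px=lambda L:np.array(L,float).reshape(-1,1,2)/4+[279-90-.4,242-70-.4]
print("block",rect(c,px([(333,150),(427,150),(422,310),(330,307)]),.105))
print("box",rect(c,px([(260,130),(447,85),(505,255),(325,308)]),.085))
to(676.5,-189.2,92,17.9)
# block by mask
hsv=cv2.cvtColor(c["pixels"],cv2.COLOR_BGR2HSV); print(hsv[225,283],c["pixels"][225,283],c["pixels"][204,283],c["pixels"][190,240])
E
```

```text
moved 1.7322774943310657
block [ 676.  -179.4   30.3   16.6  -72.3]
box [ 677.4 -179.1   38.5   36.8  -53.6]
dpos [-0.0072 -0.0022  0.0639] rows 1.5 rz 0.6 yaw 18.5 q6 -0.74 zax [ 9.e-04 -3.e-04 -1.e+00] t 3.5167
[ 27  12 188] [179 187 188] [131 139 139] [218 229 236]
```

Request:
arm_command --delta_rot '[[0,0,0.7],[0,0,0.7],[0,0,0.7],[0,0,0.7],[0,0,0.7],[0,0,0.7]]' --delta_pos '[[0.002,0,0.02],[0.002,0,0.04],[0.002,0,0.055],[0.002,0,0.063],[0.002,0,0.063],[0.002,0,0.063]]' --gripper '[-1,-1,-1,-1,-1,-1]' --grip_force 20

```text
time: 4.02
position: [0.6756, -0.1802, 0.0926]
tool_rot: [0.59, 0.807, 0.0, 0.0]
ft_force: [0.2, 0.0, 0.7]
grip_width: 0.0871
grip_force: 0.0
```

```bash
python3 -c "
from h import *
to(676,-179.4,92,17.7)"
```

```text
dpos [0.0006 0.0006 0.0006] rows 0.0 rz -0.0 yaw 17.7 q6 -0.73 zax [ 4.e-04 -2.e-04 -1.e+00] t 4.0167
```

Request:
arm_command --delta_rot '[[0,0,0],[0,0,0],[0,0,0],[0,0,0],[0,0,0],[0,0,0],[0,0,0],[0,0,0],[0,0,0],[0,0,0]]' --delta_pos '[[0,0,0],[0,0,0],[0,0,0],[0,0,0],[0,0,0],[0,0,0],[0,0,0],[0,0,0],[0,0,0],[0,0,0]]' --gripper '[1,1,1,1,1,1,1,1,1,1]' --grip_force 20

```text
time: 4.85
position: [0.6752, -0.1801, 0.0922]
tool_rot: [0.59, 0.807, -0.0, -0.0]
ft_force: [-0.1, 0.4, -0.3]
grip_width: 0.028
grip_force: 0.0
```

```bash
python3 -c "
from h import *
to(659.5,174.5,60,110.5)"
```

```text
dpos [0.3426 0.0926 0.0322] rows 8.5 rz 87.2 yaw 17.7 q6 -0.73 zax [-1.e-04  0.e+00 -1.e+00] t 4.85
```

Request:
arm_command --delta_rot '[[0,0,0],[0,0,0],[0,0,0],[0,0,0],[0,0,0],[0,0,0],[0,0,0],[0,0,0],[0,0,0],[0,0,0]]' --delta_pos '[[0,0,0],[0,0,0],[0,0,0],[0,0,0],[0,0,0],[0,0,0],[0,0,-0.005],[0,0,-0.015],[0,0,-0.03],[0,0,-0.05]]' --gripper '[1,1,1,1,1,1,1,1,1,1]' --grip_force 20

```text
time: 5.68
position: [0.6743, -0.1797, 0.142]
tool_rot: [0.59, 0.807, -0.0, -0.001]
ft_force: [-0.2, -0.1, 0.2]
grip_width: 0.0161
grip_force: 20.0
```

```bash
python3 -c "
from h import *
to(659.5,174.5,120,110.5)"
```

```text
dpos [0.342  0.0935 0.0224] rows 8.5 rz 87.2 yaw 17.7 q6 -0.73 zax [-0.0028  0.0012 -1.    ] t 5.6833
```

Request:
arm_command --delta_rot '[[0,0,7],[0,0,14],[0,0,21],[0,0,28],[0,0,35],[0,0,42],[0,0,49],[0,0,56],[0,0,63],[0,0,70],[0,0,77],[0,0,84]]' --delta_pos '[[0.02,0.005,0],[0.05,0.014,0],[0.08,0.022,0],[0.115,0.031,0],[0.15,0.041,0],[0.185,0.051,0],[0.22,0.06,0.002],[0.255,0.07,0.006],[0.285,0.078,0.01],[0.31,0.085,0.015],[0.33,0.09,0.02],[0.342,0.0935,0.022]]' --gripper '[1,1,1,1,1,1,1,1,1,1,1,1]'

```text
time: 6.68
position: [0.6598, 0.1771, 0.1206]
tool_rot: [0.979, 0.203, -0.0, -0.0]
ft_force: [-0.8, 0.5, -1.0]
grip_width: 0.0157
grip_force: 20.0
```

```bash
python3 -c "
from h import *
c=grab('wrist','w5')
to(659.5,174.5,10.5,110.5)
g=c['pixels'].max(2)
for m,r in blobs(c,g<75,0.003,100): print(m,r)"
```

```text
dpos [-0.0019  0.0041  0.1099] rows 2.6 rz 2.8 yaw -66.7 q6 1.26 zax [-3.e-04  2.e-03 -1.e+00] t 6.7333
[289. 298.] [569.9 121.1 364.6 124.7 -65.9]
[303. 354.] [461.4  35.8 974.1 418.  -69.5]
[287. 204.] [658.5 173.3  44.9  32.4  20.9]
[505.  86.] [868.5   5.8 187.2 126.5 -90. ]
```

View pics/w5.png

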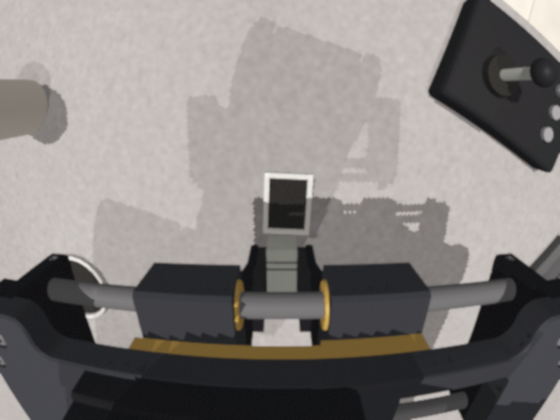

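The wrist view shows the block held squarely between the fingers and the small dish at (287,204), its centre where I measured it before.

Request:
arm_command --delta_rot '[[0,0,2.8],[0,0,2.8],[0,0,2.8],[0,0,2.8],[0,0,2.8],[0,0,2.8]]' --delta_pos '[[-0.001,0.002,0.02],[-0.001,0.003,0.045],[-0.001,0.003,0.07],[-0.001,0.003,0.085],[-0.001,0.003,0.09],[-0.001,0.003,0.09]]' --gripper '[1,1,1,1,1,1]'

```text
time: 7.23
position: [0.6602, 0.1702, 0.0293]
tool_rot: [0.983, 0.182, -0.001, -0.0]
ft_force: [-0.8, 0.4, -0.7]
grip_width: 0.0156
grip_force: 20.0
```

```bash
python3 -c "
from h import *
to(659,174,10,110.5)"
```

```text
dpos [ 0.0003 -0.0039  0.0193] rows 0.5 rz 0.4 yaw -69.1 q6 1.29 zax [-2.5e-03 -4.0e-04 -1.0e+00] t 7.2333
```

Request:
arm_command --delta_rot '[[0,0,0],[0,0,0],[0,0,0],[0,0,0],[0,0,0],[0,0,0]]' --delta_pos '[[0,-0.002,0.004],[0,-0.0035,0.009],[0,-0.0035,0.013],[0,-0.0035,0.016],[0,-0.0035,0.018],[0,-0.0035,0.018]]' --gripper '[1,1,1,1,1,1]'

```text
time: 7.73
position: [0.6594, 0.1742, 0.0119]
tool_rot: [0.983, 0.181, -0.0, -0.0]
ft_force: [0.1, -0.6, -0.3]
grip_width: 0.0159
grip_force: 20.0
```

```bash
python3 -c "
from h import *
to(659,174,10,110.5)"
```

```text
dpos [-0.0004  0.0001  0.0019] rows 0.0 rz 0.4 yaw -69.1 q6 1.3 zax [-5.e-04 -1.e-04 -1.e+00] t 7.7333
```

Request:
arm_command --delta_rot '[[0,0,0],[0,0,0],[0,0,0],[0,0,0],[0,0,0],[0,0,0],[0,0,0],[0,0,0],[0,0,0],[0,0,0],[0,0,0]]' --delta_pos '[[0,0,0.0008],[0,0,0.0015],[0,0,0.0015],[0,0,0.0015],[0,0,0.0015],[0,0,0.0015],[0,0,0.0015],[0,0,-0.02],[0,0,-0.05],[0,0,-0.09],[0,0,-0.13]]' --gripper '[1,1,1,-1,-1,-1,-1,-1,-1,-1,-1]'

```text
time: 8.65
position: [0.6586, 0.1741, 0.1425]
tool_rot: [0.983, 0.181, -0.001, -0.0]
ft_force: [1.3, 0.1, 0.3]
grip_width: 0.0615
grip_force: 0.0
```

```bash
python3 -c "
from h import *
c=grab('wrist','w6'); p=project(c,[[.659,.174,.023]])[0].astype(int); print(p)
o=status.get_obs(); print(o['grip_width'])
im=c['pixels'][p[1]-60:p[1]+60,p[0]-80:p[0]+80]
cv2.imwrite('pics/w6c.png',cv2.resize(im,None,fx=4,fy=4,interpolation=cv2.INTER_CUBIC))
to(690,-177,190,36)"
```

```text
[283 200]
0.06526242199773337
dpos [-0.1012  0.338  -0.0372] rows 8.5 rz 74.9 yaw -69.1 q6 1.3 zax [ 0.0148  0.0015 -0.9999] t 8.7
```

View pics/w6c.png

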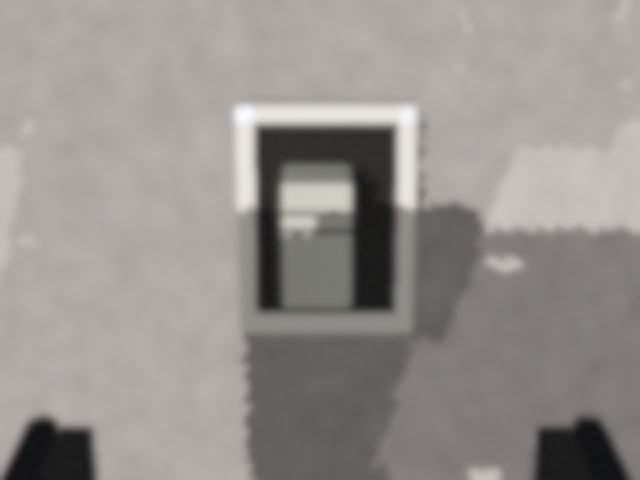

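The block lies flat and squared inside the small dish, about 3 mm off its centre. Next is the chip box.

```bash
python3 -c "
from h import *
to(645,-202,170,-54.4)"
```

```text
dpos [-0.1525  0.3453 -0.0179] rows 9.1 rz -14.7 yaw -69.1 q6 1.3 zax [ 0.0148  0.0015 -0.9999] t 8.7
```

Request:
arm_command --delta_rot '[[0,0,-2],[0,0,-5],[0,0,-8],[0,0,-11],[0,0,-14.7],[0,0,-14.7],[0,0,-14.7],[0,0,-14.7],[0,0,-14.7],[0,0,-14.7],[0,0,-14.7],[0,0,-14.7]]' --delta_pos '[[-0.01,0.023,-0.01],[-0.025,0.057,-0.02],[-0.04,0.091,-0.02],[-0.056,0.127,-0.02],[-0.072,0.163,-0.02],[-0.088,0.199,-0.02],[-0.104,0.235,-0.02],[-0.12,0.271,-0.02],[-0.135,0.306,-0.02],[-0.147,0.333,-0.02],[-0.1525,0.345,-0.02],[-0.1525,0.345,-0.02]]' --gripper '[-1,-1,-1,-1,-1,-1,-1,-1,-1,-1,-1,-1]'

```text
time: 9.7
position: [0.6398, -0.2061, 0.1622]
tool_rot: [0.953, 0.303, 0.0, 0.001]
ft_force: [0.1, 0.7, -0.7]
grip_width: 0.0872
grip_force: 0.0
```

```bash
python3 -c "
from h import *
c=grab('wrist','w7'); p=project(c,[[.677,-.179,.085]])[0].astype(int); print(p)
im=c['pixels'][p[1]-70:p[1]+70,p[0]-90:p[0]+90]
cv2.imwrite('pics/w7c.png',cv2.resize(im,None,fx=4,fy=4,interpolation=cv2.INTER_CUBIC))
for m,r in blobs(c,c['pixels'].max(2)<75,0.085,100): print(m,r)
to(677,-179,72,-54.4)"
```

```text
[283 158]
[299. 349.] [ 397.6 -242.1  998.4  375.1  -48.9]
[183. 274.] [ 543.2 -169.5   69.1   35.3   -8.8]
[378. 275.] [ 653.8 -308.    56.8   47.3  -54.1]
[271. 214.] [ 638.2 -195.9   23.1   14.3  -20.4]
[ 82. 188.] [558.6 -47.8  40.5  38.4  65.5]
[290. 161.] [ 681.5 -186.1   55.1   40.2  -54. ]
dpos [0.0444 0.0018 0.0901] rows 2.4 rz -0.2 yaw -54.6 q6 0.48 zax [ 0.e+00  7.e-04 -1.e+00] t 9.75
```

View pics/w7c.png

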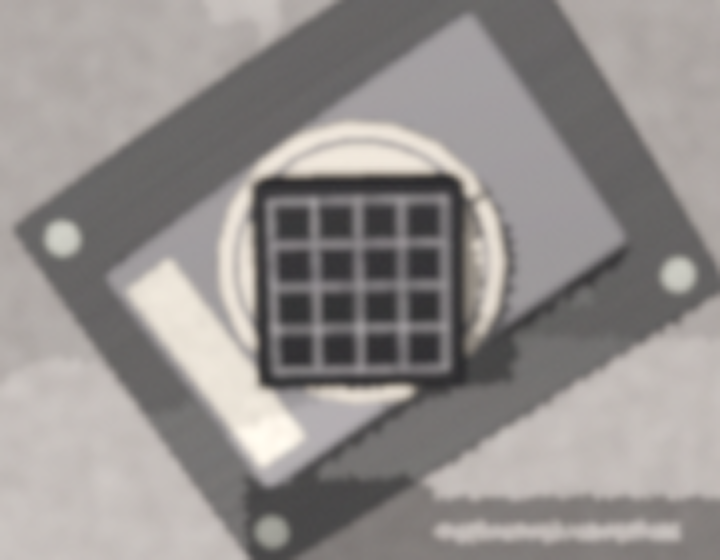

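The crop shows the box's top corners at (256,183), (462,180), (465,382) and (262,385), aligned with the fingers. I'll regrab settled to cast these properly.

```bash
cat >> h.py <<'E'
def settled(old,box,L,s,z,name="wrist"):
    """crop corners L (scale s, crop origin box) seen in picture `old`, shifted to a fresh settled picture and cast on z"""
    c=grab(name); x,y=map(int,box); a=cv2.imread(f"pics/{old}.png")[y:y+140,x:x+180]
    f=lambda i:cv2.cvtColor(i,cv2.COLOR_BGR2GRAY).astype(np.float32)
    sh,q=cv2.phaseCorrelate(f(a),f(c["pixels"][y:y+140,x:x+180]),cv2.createHanningWindow((180,140),cv2.CV_32F)); print("shift",np.round(sh,2),round(q,2))
    px=np.array(L,float).reshape(-1,1,2)/s+[x-.4,y-.4]+np.array(sh)
    return rect(c,px,z), cast(c,px,z).mean(0)*1000
E
python3 -c "
from h import *
print(settled('w7',(193,88),[(256,183),(462,180),(465,382),(262,385)],4,.085))
print(settled('w7',(193,88),[(218,262),(505,262),(361,122),(361,404)],4,.065))
print(settled('w7',(193,88),[(105,275),(472,12),(628,240),(270,488)],4,.043))
to(677,-179,72,-54.4)"
```

```text
shift [3.21 1.86] 0.92
(array([ 676.9, -178.9,   38.5,   38.3,  -53.6]), array([ 676.82936192, -178.76644818]))
shift [5.19 3.02] 0.92
(array([ 677.5, -178.2,   41.5,   41.4,   -8.6]), array([ 677.70434322, -178.45286142]))
shift [6.19 3.75] 0.87
(array([ 677.6, -180.7,   98.3,   61.1,  -18.4]), array([ 677.51432823, -180.78472098]))
dpos [0.0425 0.0046 0.09  ] rows 2.4 rz 0.1 yaw -54.3 q6 0.48 zax [-8.0e-04  1.2e-03 -1.0e+00] t 9.9
```

Request:
arm_command --delta_rot '[[0,0,0],[0,0,0],[0,0,0],[0,0,0],[0,0,0],[0,0,0],[0,0,0]]' --delta_pos '[[0.02,0.002,0],[0.042,0.004,0.01],[0.042,0.004,0.035],[0.042,0.004,0.06],[0.042,0.004,0.08],[0.042,0.004,0.09],[0.042,0.004,0.09]]' --gripper '[-1,-1,-1,-1,-1,-1,-1]'

```text
time: 10.48
position: [0.6746, -0.1783, 0.0692]
tool_rot: [0.952, 0.307, -0.002, -0.002]
ft_force: [-0.2, 0.4, -0.2]
grip_width: 0.0871
grip_force: 0.0
```

```bash
python3 -c "
from h import *
to(677,-179,72,-54)"
```

```text
dpos [ 0.0015  0.002  -0.0028] rows 0.1 rz -0.3 yaw -54.3 q6 0.53 zax [-0.0058  0.0028 -1.    ] t 10.4833
```

Request:
arm_command --delta_rot '[[0,0,0],[0,0,0],[0,0,0],[0,0,0],[0,0,0],[0,0,0],[0,0,0],[0,0,0],[0,0,0],[0,0,0],[0,0,0]]' --delta_pos '[[0.001,0.001,-0.001],[0.001,0.001,-0.001],[0.001,0.001,-0.001],[0.001,0.001,-0.001],[0.001,0.001,-0.001],[0.001,0.001,-0.001],[0.001,0.001,-0.001],[0.001,0.001,-0.001],[0.001,0.001,-0.001],[0.001,0.001,-0.001],[0.001,0.001,-0.001]]' --gripper '[1,1,1,1,1,1,1,1,1,1,1]' --grip_force 15

```text
time: 11.4
position: [0.6778, -0.1816, 0.0734]
tool_rot: [0.952, 0.305, -0.0, 0.0]
ft_force: [-0.3, -0.6, 1.4]
grip_width: 0.0399
grip_force: 15.0
```

```bash
python3 -c "
from h import *
to(509.5,-13,130,66)"
```

```text
dpos [-0.0389 -0.235  -0.0566] rows 5.9 rz 59.6 yaw -54.4 q6 0.53 zax [-1.e-04 -1.e-04 -1.e+00] t 11.4
```

Request:
arm_command --delta_rot '[[0,0,0],[0,0,0],[0,0,0],[0,0,-4],[0,0,-9],[0,0,-14],[0,0,-19],[0,0,-24],[0,0,-28],[0,0,-30.4],[0,0,-30.4],[0,0,-30.4]]' --delta_pos '[[0,0,-0.008],[0,0,-0.025],[-0.002,-0.01,-0.045],[-0.005,-0.03,-0.057],[-0.01,-0.06,-0.057],[-0.016,-0.095,-0.057],[-0.022,-0.13,-0.057],[-0.028,-0.165,-0.057],[-0.033,-0.2,-0.057],[-0.037,-0.222,-0.057],[-0.039,-0.235,-0.057],[-0.039,-0.235,-0.057]]' --gripper '[1,1,1,1,1,1,1,1,1,1,1,1]'

```text
time: 12.4
position: [0.5071, -0.0111, 0.1305]
tool_rot: [0.839, 0.545, -0.001, -0.001]
ft_force: [-0.7, 1.0, 0.3]
grip_width: 0.0401
grip_force: 15.0
```

```bash
python3 -c "
from h import *
c=grab('wrist','w8')
for m,r in blobs(c,c['pixels'].max(2)<75,0.003,100): print(m,r)
to(509.5,-13,30,-24)"
```

```text
[264. 347.] [ 383.5 -258.  1082.5  422.7  -23.4]
[421. 281.] [ 620.6 -174.4  249.7  129.6  -19.7]
[283. 244.] [489.9 -44.3 161.1 127.8 -23.8]
[541.  59.] [845.9  12.  159.4  99.7  83.1]
dpos [-0.0004 -0.0002  0.1007] rows 2.4 rz -0.0 yaw -24.0 q6 0.18 zax [ 1.1e-03 -5.0e-04 -1.0e+00] t 12.45
```

View pics/w8.png

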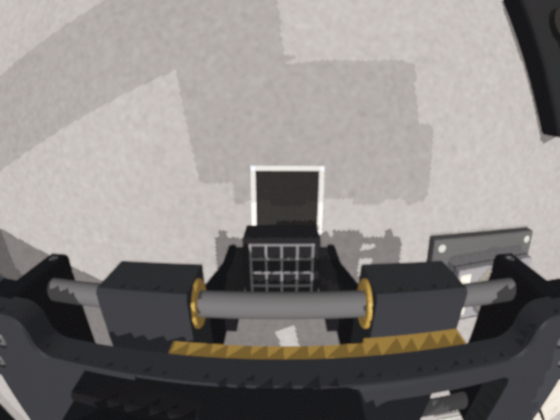

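The dish's far lip shows from (251,167) to (324,167) and the held box hangs square to it. I'll check the centre from that edge.

```bash
python3 -c "
from h import *
c=grab('wrist')
w=cast(c,[(250.5,166.5),(324.5,166.5)],.007)*1000; d=w[1]-w[0]; L=np.hypot(*d); n=np.array([-d[1],d[0]])/L
M=c['pose']; print(w,L,np.degrees(np.arctan2(d[1],d[0])),[w.mean(0)+s*33*n for s in (1,-1)])
to(509.5,-13,30,-24)"
```

```text
[[496.19500606  28.82786382]
 [556.83145404   1.98595286]] 66.31189190162831 -23.87751479453212 [array([539.87106129,  45.58253335]), array([513.1553988 , -14.76871666])]
dpos [-0.0002 -0.0022  0.1008] rows 2.4 rz -0.1 yaw -24.1 q6 0.17 zax [ 0.0032 -0.0011 -1.    ] t 12.5
```

Request:
arm_command --delta_rot '[[0,0,0],[0,0,0],[0,0,0],[0,0,0],[0,0,0],[0,0,0],[0,0,0],[0,0,0],[0,0,0]]' --delta_pos '[[-0.001,0,0.02],[-0.001,0,0.05],[-0.001,0,0.075],[-0.001,0,0.09],[-0.001,0,0.1],[-0.001,0,0.104],[-0.001,0,0.108],[-0.001,0,0.112],[-0.001,0,0.112]]' --gripper '[1,1,1,1,1,1,1,1,1]'

```text
time: 13.25
position: [0.5097, -0.0143, 0.0183]
tool_rot: [0.839, 0.544, 0.0, 0.0]
ft_force: [0.4, 0.2, -0.4]
grip_width: 0.0397
grip_force: 15.0
```

```bash
python3 -c "
from h import *
to(510.6,-14,11.4,-24)"
```

```text
dpos [0.0006 0.0007 0.0069] rows 0.2 rz -0.1 yaw -24.1 q6 0.17 zax [ 1.e-03 -3.e-04 -1.e+00] t 13.25
```

Request:
arm_command --delta_rot '[[0,0,0],[0,0,0],[0,0,0],[0,0,0],[0,0,0]]' --delta_pos '[[0,0.0007,0.002],[0,0.0007,0.004],[0,0.0007,0.005],[0,0.0007,0.005],[0,0.0007,0.005]]' --gripper '[1,1,1,1,1]'

```text
time: 13.67
position: [0.5098, -0.0142, 0.0134]
tool_rot: [0.839, 0.544, 0.0, 0.0]
ft_force: [0.6, 0.2, -0.6]
grip_width: 0.0397
grip_force: 15.0
```

```bash
python3 -c "
from h import *
to(510.6,-14,11.4,-24); print(status.get_obs()['ft_force'])"
```

```text
dpos [0.0005 0.0007 0.002 ] rows 0.1 rz -0.0 yaw -24.0 q6 0.17 zax [ 3.e-04 -1.e-04 -1.e+00] t 13.6667
[ 0.62896086  0.23696932 -0.58366778]
```

Request:
arm_command --delta_rot '[[0,0,0],[0,0,0],[0,0,0],[0,0,0],[0,0,0],[0,0,0],[0,0,0],[0,0,0],[0,0,0],[0,0,0],[0,0,0]]' --delta_pos '[[0,0,0.001],[0,0,0.0018],[0,0,0.0018],[0,0,0.0018],[0,0,0.0018],[0,0,0.0018],[0,0,0.0018],[0,0,-0.02],[0,0,-0.05],[0,0,-0.09],[0,0,-0.13]]' --gripper '[1,1,1,-1,-1,-1,-1,-1,-1,-1,-1]'

```text
time: 14.58
position: [0.5087, -0.014, 0.1439]
tool_rot: [0.839, 0.544, -0.001, -0.001]
ft_force: [1.9, 0.3, -0.8]
grip_width: 0.0835
grip_force: 0.0
```

```bash
python3 -c "
from h import *
c=grab('wrist','w9'); p=project(c,[[.510,-.014,.023]])[0].astype(int); print(p)
im=c['pixels'][p[1]-60:p[1]+60,p[0]-80:p[0]+80]
cv2.imwrite('pics/w9c.png',cv2.resize(im,None,fx=4,fy=4,interpolation=cv2.INTER_CUBIC))
to(677.6,-178.5,150,-18.4)"
```

```text
[284 201]
dpos [-0.0828  0.2162  0.0039] rows 5.6 rz -5.6 yaw -24.0 q6 0.17 zax [ 0.0121 -0.003  -0.9999] t 14.6333
```

View pics/w9c.png

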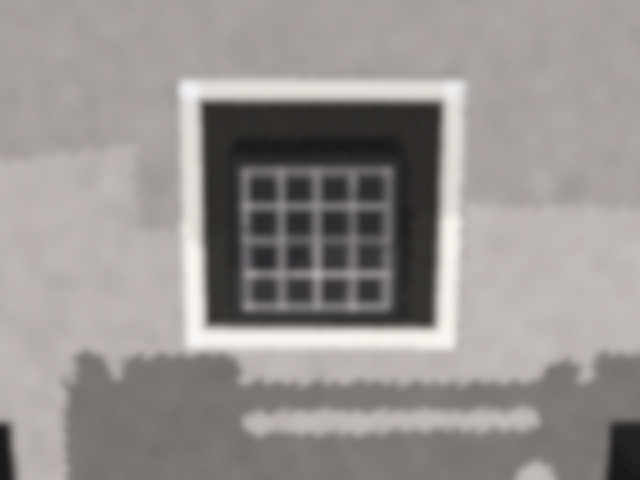

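The chip box sits flat, square and centred within about 3 mm in its dish. Next is the carrier.

```bash
python3 -c "
from h import *
to(661,-215,150,-24)"
```

```text
dpos [-0.1229  0.2159  0.0038] rows 6.0 rz -0.0 yaw -24.0 q6 0.17 zax [ 0.0121 -0.003  -0.9999] t 14.6333
```

Request:
arm_command --delta_rot '[[0,0,0],[0,0,0],[0,0,0],[0,0,0],[0,0,0],[0,0,0],[0,0,0],[0,0,0],[0,0,0],[0,0,0],[0,0,0],[0,0,0]]' --delta_pos '[[-0.012,0.022,0],[-0.027,0.048,0],[-0.042,0.074,0],[-0.058,0.102,0],[-0.074,0.13,0],[-0.09,0.158,0],[-0.106,0.186,0],[-0.117,0.205,0],[-0.123,0.216,0],[-0.123,0.216,0],[-0.123,0.216,0],[-0.123,0.216,0]]' --gripper '[-1,-1,-1,-1,-1,-1,-1,-1,-1,-1,-1,-1]'

```text
time: 15.63
position: [0.6557, -0.2133, 0.1426]
tool_rot: [0.839, 0.545, -0.0, -0.001]
ft_force: [-0.4, 0.9, 0.1]
grip_width: 0.0869
grip_force: 0.0
```

```bash
python3 -c "
from h import *
c=grab('wrist'); c=grab('wrist','w10'); p=project(c,[[.6776,-.1785,.065]])[0].astype(int); print(p)
im=c['pixels'][p[1]-70:p[1]+70,p[0]-90:p[0]+90]
cv2.imwrite('pics/w10c.png',cv2.resize(im,None,fx=4,fy=4,interpolation=cv2.INTER_CUBIC))
for m,r in blobs(c,c['pixels'].min(2)>195,0.065,100): print(m,r)
to(677.6,-178.5,50,-24)"
```

```text
[291 166]
[242. 169.] [ 642.4 -164.7   44.1    9.3   71. ]
[292. 167.] [ 677.4 -178.5   47.4   46.7  -23.8]
[83. 83.] [543.8 -35.7  53.7  53.2  66. ]
[539. 117.] [ 928.8 -260.   305.4   74.   -89.9]
dpos [0.0404 0.0059 0.093 ] rows 2.4 rz 0.0 yaw -24.0 q6 -0.06 zax [-1.4e-03  9.0e-04 -1.0e+00] t 15.7333
```

View pics/w10c.png

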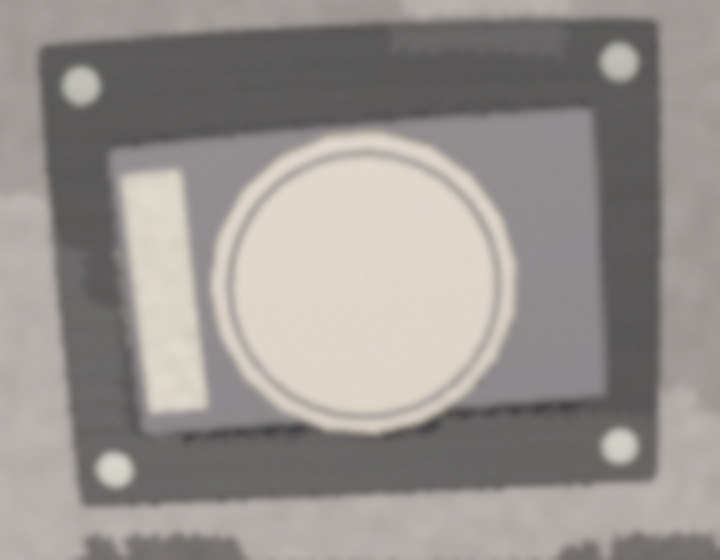

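The crop shows the carrier round and centred at (364,282) on the case. The case corners are at (110,150), (592,108), (606,395) and (145,432).

Request:
arm_command --delta_rot '[[0,0,0],[0,0,0],[0,0,0],[0,0,0],[0,0,0],[0,0,0],[0,0,0],[0,0,0],[0,0,0]]' --delta_pos '[[0.02,0.003,0],[0.038,0.0055,0.008],[0.04,0.0055,0.03],[0.04,0.0055,0.055],[0.04,0.0055,0.075],[0.04,0.0055,0.087],[0.04,0.0055,0.092],[0.04,0.0055,0.092],[0.04,0.0055,0.092]]' --gripper '[-1,-1,-1,-1,-1,-1,-1,-1,-1]'

```text
time: 16.48
position: [0.6787, -0.1803, 0.052]
tool_rot: [0.839, 0.544, 0.0, 0.0]
ft_force: [0.4, 0.3, 0.1]
grip_width: 0.0871
grip_force: 0.0
```

```bash
python3 -c "
from h import *
to(677.4,-178.5,50.5,-24)
print(settled.__name__)
"
```

```text
dpos [ 0.0011 -0.0019  0.0015] rows 0.1 rz -0.0 yaw -24.0 q6 0.0 zax [ 1.1e-03 -4.0e-04 -1.0e+00] t 16.4833
settled
```

Request:
arm_command --delta_rot '[[0,0,0],[0,0,0],[0,0,0],[0,0,0],[0,0,0],[0,0,0],[0,0,0],[0,0,0],[0,0,0],[0,0,0],[0,0,0],[0,0,0]]' --delta_pos '[[0.001,-0.0018,0.001],[0.001,-0.0018,0.001],[0.001,-0.0018,0.001],[0.001,-0.0018,0.001],[0.001,-0.0018,0.001],[0.001,-0.0018,0.001],[0.001,-0.0018,0.001],[0.001,-0.0018,0.001],[0.001,-0.0018,-0.004],[0.001,-0.0018,-0.015],[0.001,-0.0018,-0.035],[0.001,-0.0018,-0.06]]' --gripper '[-0.6,1,1,1,1,1,1,1,1,1,1,1]' --grip_force 20

```text
time: 17.48
position: [0.6754, -0.178, 0.1104]
tool_rot: [0.839, 0.544, -0.001, -0.002]
ft_force: [-1.2, -0.1, -0.5]
grip_width: 0.0573
grip_force: 20.0
```

```bash
python3 -c "
from h import *
c=grab('wrist')
to(468.5,357,130,60); to(468.5,357,130,-24)
"
```

```text
dpos [ 0.4041 -0.4111 -0.0154] rows 13.8 rz -84.0 yaw -24.0 q6 0.0 zax [ 0.0067 -0.0029 -1.    ] t 17.5333
dpos [ 0.4041 -0.4111 -0.0154] rows 13.8 rz -0.0 yaw -24.0 q6 0.0 zax [ 0.0067 -0.0029 -1.    ] t 17.5333
```

Request:
arm_command --delta_rot '[[0,0,0],[0,0,0],[0,0,0],[0,0,0],[0,0,0],[0,0,0],[0,0,0],[0,0,0],[0,0,0],[0,0,0],[0,0,0],[0,0,0]]' --delta_pos '[[0.01,-0.01,-0.005],[0.03,-0.03,-0.01],[0.057,-0.058,-0.015],[0.085,-0.086,-0.015],[0.113,-0.115,-0.015],[0.141,-0.143,-0.015],[0.169,-0.172,-0.015],[0.197,-0.2,-0.015],[0.225,-0.229,-0.015],[0.253,-0.257,-0.015],[0.281,-0.286,-0.015],[0.307,-0.312,-0.015]]' --gripper '[1,1,1,1,1,1,1,1,1,1,1,1]'

```text
time: 18.53
position: [0.5142, 0.2311, 0.1261]
tool_rot: [0.839, 0.545, -0.001, -0.001]
ft_force: [1.2, 0.6, -0.6]
grip_width: 0.057
grip_force: 20.0
```

Request:
arm_command --delta_rot '[[0,0,0],[0,0,0],[0,0,0],[0,0,0],[0,0,0],[0,0,0],[0,0,0],[0,0,0]]' --delta_pos '[[0.025,-0.025,0],[0.048,-0.049,0],[0.068,-0.069,0],[0.084,-0.086,0],[0.094,-0.096,0],[0.097,-0.099,0],[0.097,-0.099,0],[0.097,-0.099,0]]' --gripper '[1,1,1,1,1,1,1,1]'

```text
time: 19.2
position: [0.4662, 0.357, 0.1261]
tool_rot: [0.839, 0.544, -0.0, 0.0]
ft_force: [0.4, 0.5, 0.2]
grip_width: 0.057
grip_force: 20.0
```

```bash
python3 - <<'E'
from h import *
c=grab('wrist'); c=grab('wrist','w11'); to(468.5,357,13,-24)
# near half of dish: outer lip (r=42) circle fit on z=.007 from bright pixels
u,v=project(c,[[.4685,.357,.007]])[0]; print(u,v)
ys,xs=np.nonzero(c['pixels'].min(2)>185)
w=cast(c,np.c_[xs,ys],.007)*1000; r=np.hypot(*(w-[468.5,357]).T)
k=(r>30)&(r<50)&(ys<v); print(k.sum())
from scipy.optimize import least_squares
s=least_squares(lambda q:np.hypot(*(w[k]-q[:2]).T)-q[2],[468,357,40],loss="soft_l1"); print(s.x,np.std(s.fun))
E
```

```text
dpos [0.0013 0.0014 0.1131] rows 2.7 rz -0.1 yaw -24.1 q6 0.88 zax [-3.e-04 -6.e-04 -1.e+00] t 19.3
285.1079985669091 201.34180505641032
524
[469.45756083 357.01767359  39.93898212] 0.9773456205984591
```

View pics/w11.png

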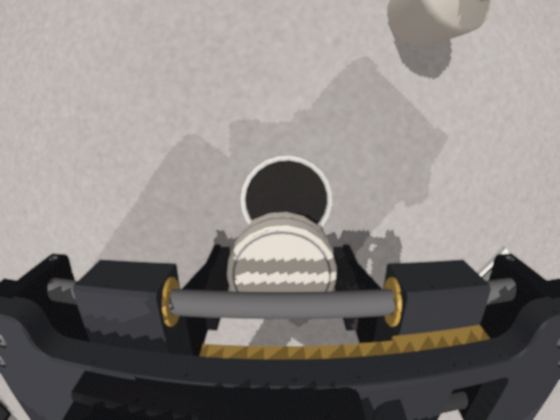

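The carrier is level in the grip and the round dish shows at (286,199). Its rim fits a circle centred at (469.5, 357).

Request:
arm_command --delta_rot '[[0,0,0],[0,0,0],[0,0,0],[0,0,0],[0,0,0],[0,0,0],[0,0,0],[0,0,0],[0,0,0],[0,0,0]]' --delta_pos '[[0.0015,0.002,0.015],[0.0015,0.002,0.04],[0.0015,0.002,0.065],[0.0015,0.002,0.085],[0.0015,0.002,0.098],[0.0015,0.002,0.106],[0.0015,0.002,0.11],[0.0015,0.002,0.112],[0.0015,0.002,0.112],[0.0015,0.002,0.112]]' --gripper '[1,1,1,1,1,1,1,1,1,1]'

```text
time: 20.13
position: [0.4694, 0.3585, 0.015]
tool_rot: [0.839, 0.544, 0.001, 0.0]
ft_force: [-0.2, 1.0, -0.4]
grip_width: 0.057
grip_force: 20.0
```

```bash
python3 -c "
from h import *
to(469.5,357,10.8,-24); print(status.get_obs()['ft_force'])"
```

```text
dpos [-0.0013  0.0007  0.0042] rows 0.1 rz -0.1 yaw -24.1 q6 0.88 zax [ 1.5e-03  7.0e-04 -1.0e+00] t 20.1333
[-0.16112953  0.97991588 -0.39912295]
```

Request:
arm_command --delta_rot '[[0,0,0],[0,0,0],[0,0,0],[0,0,0],[0,0,0]]' --delta_pos '[[-0.001,0,0.001],[-0.001,0,0.002],[-0.001,0,0.0028],[-0.001,0,0.0028],[-0.001,0,0.0028]]' --gripper '[1,1,1,1,1]'

```text
time: 20.55
position: [0.4682, 0.3575, 0.0115]
tool_rot: [0.839, 0.544, 0.0, 0.0]
ft_force: [-0.2, -0.2, -0.4]
grip_width: 0.057
grip_force: 20.0
```

Request:
arm_command --delta_rot '[[0,0,0],[0,0,0],[0,0,0],[0,0,0],[0,0,0],[0,0,0],[0,0,0],[0,0,0],[0,0,0],[0,0,0],[0,0,0]]' --delta_pos '[[0,0,0.0006],[0,0,0.0006],[0,0,0.0006],[0,0,0.0006],[0,0,0.0006],[0,0,0.0006],[0,0,0.0006],[0,0,-0.02],[0,0,-0.05],[0,0,-0.09],[0,0,-0.13]]' --gripper '[1,1,-1,-1,-1,-1,-1,-1,-1,-1,-1]'

```text
time: 21.47
position: [0.4672, 0.3569, 0.1419]
tool_rot: [0.839, 0.544, -0.002, -0.0]
ft_force: [-0.0, 1.2, 0.3]
grip_width: 0.0869
grip_force: 0.0
```

```bash
python3 - <<'E'
from h import *
c=grab('wrist'); c=grab('wrist','w12')
# carrier base/top check
for m,r in blobs(c,c['pixels'].min(2)>195,0.025,100): print("top",m,r)
for m,r in blobs(c,c['pixels'].max(2)<75,0.003,100): print("floor",m,r)
t=np.array([676.9,-180.5]); 
to(650,-215,150,71.6)
u=cv2.imread('pics/w10.png')
E
```

```text
top [277. 206.] [466.3 358.   46.5  46.4  21.2]
top [270. 189.] [468.2 368.9  76.3  61.3  22.2]
floor [  4. 409.] [-359.2  144.4  155.8   37.5   29.9]
floor [308. 347.] [ 363.5   88.5 1155.8  448.9  -24.9]
floor [323. 286.] [479.9 265.1 223.3  60.7 -24.1]
floor [183. 274.] [334.2 316.1  90.1  46.6  21.2]
floor [285. 187.] [476.4 362.3  72.4  53.4 -51.1]
floor [456.   7.] [723.7 475.7  29.9  11.9 -46.2]
dpos [-0.4527  0.3961 -0.0033] rows 14.4 rz 84.4 yaw -24.0 q6 0.88 zax [ 0.013   0.0066 -0.9999] t 21.5667
```

Request:
arm_command --delta_rot '[[0,0,5],[0,0,11],[0,0,18],[0,0,25],[0,0,32],[0,0,39],[0,0,46],[0,0,53],[0,0,60],[0,0,67],[0,0,74],[0,0,80]]' --delta_pos '[[-0.015,0.013,-0.003],[-0.04,0.036,-0.003],[-0.067,0.061,-0.003],[-0.095,0.086,-0.003],[-0.124,0.112,-0.003],[-0.153,0.138,-0.003],[-0.182,0.164,-0.003],[-0.211,0.19,-0.003],[-0.24,0.217,-0.003],[-0.269,0.243,-0.003],[-0.298,0.269,-0.003],[-0.326,0.295,-0.003]]' --gripper '[-1,-1,-1,-1,-1,-1,-1,-1,-1,-1,-1,-1]'

```text
time: 22.57
position: [0.6046, -0.0624, 0.1438]
tool_rot: [0.992, -0.125, -0.001, -0.0]
ft_force: [0.0, -0.9, -0.7]
grip_width: 0.087
grip_force: 0.0
```

```bash
python3 -c "
from h import *
to(639,-167,150,71.6)"
```

```text
dpos [ 0.0593  0.0927 -0.0063] rows 2.6 rz 4.0 yaw -104.4 q6 1.54 zax [-1.e-03  3.e-04 -1.e+00] t 22.5667
```

Request:
arm_command --delta_rot '[[0,0,2],[0,0,4],[0,0,4],[0,0,4],[0,0,4],[0,0,4],[0,0,4]]' --delta_pos '[[0.018,0.028,-0.006],[0.035,0.055,-0.006],[0.049,0.077,-0.006],[0.057,0.089,-0.006],[0.059,0.0925,-0.006],[0.059,0.0925,-0.006],[0.059,0.0925,-0.006]]' --gripper '[-1,-1,-1,-1,-1,-1,-1]'

```text
time: 23.15
position: [0.6386, -0.1629, 0.1498]
tool_rot: [0.988, -0.156, -0.001, -0.001]
ft_force: [-0.2, 0.7, 0.2]
grip_width: 0.0867
grip_force: 0.0
```

```bash
python3 - <<'E'
from h import *
c=grab('wrist'); c=grab('wrist','w13'); p=project(c,[[.6773,-.1805,.043]])[0].astype(int); print(p)
im=c['pixels'][p[1]-70:p[1]+70,p[0]-90:p[0]+90]
cv2.imwrite('pics/w13c.png',cv2.resize(im,None,fx=4,fy=4,interpolation=cv2.INTER_CUBIC))
to(677.3,-180.7,24,71.6)
E
```

```text
[289 154]
dpos [0.0425 0.0057 0.1261] rows 3.2 rz 0.5 yaw -107.9 q6 1.47 zax [-0.0015  0.0012 -1.    ] t 23.25
```

View pics/w13c.png

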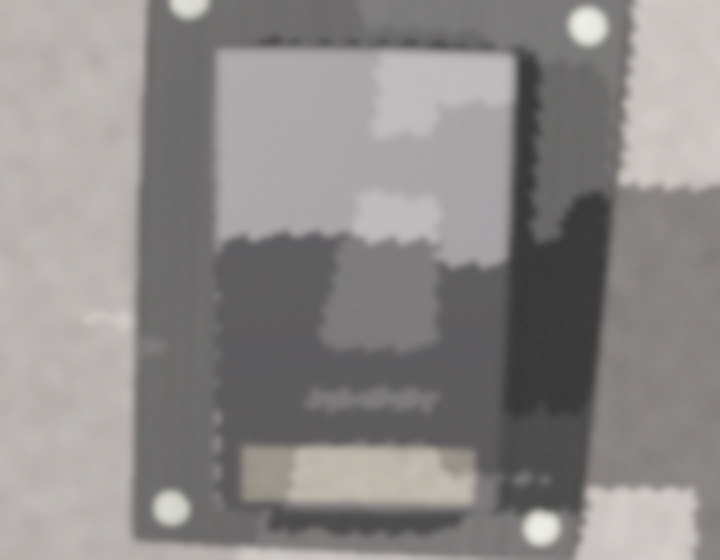

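Case top corners in the crop: (216,50), (517,55), (498,510) and (222,506), nearly square to the fingers.

```bash
python3 -c "
from h import *
print(settled('w13',(199,84),[(216,50),(517,55),(498,510),(222,506)],4,.043))
to(677.3,-180.7,24,71.6)"
```

```text
shift [0.12 0.15] 0.87
(array([ 677.2, -180.5,   97.9,   61.5,  -18.7]), array([ 677.12327893, -180.77865462]))
dpos [0.0422 0.0056 0.1263] rows 3.2 rz 0.5 yaw -107.9 q6 1.47 zax [-1.1e-03  8.0e-04 -1.0e+00] t 23.3
```

Request:
arm_command --delta_rot '[[0,0,0.8],[0,0,0.8],[0,0,0.8],[0,0,0.8],[0,0,0.8],[0,0,0.8],[0,0,0.8],[0,0,0.8],[0,0,0.8],[0,0,0.8]]' --delta_pos '[[0.02,0.003,0.005],[0.038,0.005,0.025],[0.042,0.0055,0.05],[0.042,0.0055,0.075],[0.042,0.0055,0.097],[0.042,0.0055,0.113],[0.042,0.0055,0.121],[0.042,0.0055,0.125],[0.042,0.0055,0.125],[0.042,0.0055,0.125]]' --gripper '[-1,-1,-1,-1,-1,-1,-1,-1,-1,-1]'

```text
time: 24.13
position: [0.6786, -0.1826, 0.0265]
tool_rot: [0.987, -0.163, 0.001, 0.0]
ft_force: [0.1, -0.6, 0.1]
grip_width: 0.0866
grip_force: 0.0
```

```bash
python3 -c "
from h import *
to(677.2,-180.7,24,71.3)"
```

```text
dpos [-0.0019 -0.0013  0.0025] rows 0.1 rz -0.1 yaw -108.8 q6 1.48 zax [ 1.6e-03 -7.0e-04 -1.0e+00] t 24.1333
```

Request:
arm_command --delta_rot '[[0,0,0],[0,0,0],[0,0,0],[0,0,0],[0,0,0],[0,0,0],[0,0,0],[0,0,0],[0,0,0],[0,0,0],[0,0,0],[0,0,0]]' --delta_pos '[[-0.0015,-0.001,0.002],[-0.0015,-0.001,0.002],[-0.0015,-0.001,0.002],[-0.0015,-0.001,0.002],[-0.0015,-0.001,0.002],[-0.0015,-0.001,0.002],[-0.0015,-0.001,0.002],[-0.0015,-0.001,0.002],[-0.0015,-0.001,-0.003],[-0.0015,-0.001,-0.013],[-0.0015,-0.001,-0.03],[-0.0015,-0.001,-0.055]]' --gripper '[-0.6,1,1,1,1,1,1,1,1,1,1,1]' --grip_force 40

```text
time: 25.13
position: [0.6746, -0.1804, 0.0785]
tool_rot: [0.987, -0.164, -0.003, -0.001]
ft_force: [0.2, 0.3, -2.8]
grip_width: 0.0618
grip_force: 40.0
```

```bash
python3 -c "
from h import *
c=grab('wrist')
to(438,-332,110,102); print(status.get_obs()['ft_force'],status.get_obs()['grip_width'])
"
```

```text
dpos [-0.1793  0.2197 -0.0252] rows 6.8 rz -30.8 yaw -108.8 q6 1.48 zax [ 0.0051 -0.0022 -1.    ] t 25.1833
[ 0.35554224 -0.10749985  1.47319887] 0.06156335306839389
```

Request:
arm_command --delta_rot '[[0,0,0],[0,0,-3],[0,0,-7],[0,0,-11],[0,0,-15],[0,0,-19],[0,0,-23],[0,0,-27],[0,0,-30],[0,0,-30.8],[0,0,-30.8],[0,0,-30.8]]' --delta_pos '[[-0.005,0.006,-0.01],[-0.018,0.022,-0.02],[-0.038,0.046,-0.025],[-0.06,0.073,-0.025],[-0.082,0.1,-0.025],[-0.104,0.127,-0.025],[-0.126,0.154,-0.025],[-0.147,0.18,-0.025],[-0.164,0.201,-0.025],[-0.175,0.215,-0.025],[-0.179,0.22,-0.025],[-0.179,0.22,-0.025]]' --gripper '[1,1,1,1,1,1,1,1,1,1,1,1]'

```text
time: 26.18
position: [0.4346, -0.3323, 0.1052]
tool_rot: [0.995, 0.102, -0.0, -0.001]
ft_force: [1.4, 0.9, -2.6]
grip_width: 0.0616
grip_force: 40.0
```

```bash
python3 -c "
from h import *
c=grab('wrist'); c=grab('wrist','w14')
to(438,-332,12,102)
for m,r in blobs(c,c['pixels'].max(2)<75,0.003,100): print(m,r)
"
```

```text
dpos [0.0012 0.0008 0.0934] rows 2.2 rz -0.1 yaw -78.1 q6 0.51 zax [ 4.e-04  3.e-04 -1.e+00] t 26.2833
[ 10. 401.] [-102.   114.5  253.7   75.3  -24.3]
[286. 342.] [ 218.6 -423.6  918.3  372.   -81.1]
[199. 278.] [ 342.9 -270.9   81.5   40.6  -34.6]
[359. 276.] [ 391.2 -425.1   56.4   50.3  -80.6]
[283. 152.] [ 480.9 -322.    77.8   27.7  -78.1]
[ 6. 83.] [511.4 -25.4  67.2  35.2  10.4]
[497.   7.] [ 669.7 -493.8   49.4   20.4  -62.7]
```

View pics/w14.png

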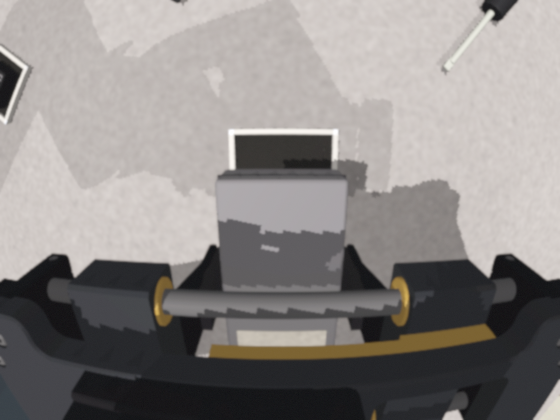

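The far lip of the large dish runs from (229,129) to (339,129), and the held case is parallel to it.

```bash
python3 -c "
from h import *
c=grab('wrist')
w=cast(c,[(228.5,128.5),(339.5,128.5)],.007)*1000; d=w[1]-w[0]; L=np.hypot(*d); n=np.array([d[1],-d[0]])/L
print(L,np.degrees(np.arctan2(d[1],d[0]))+90,[w.mean(0)+s*63*n for s in (1,-1)])
print('case', rect(c,np.float32([[218,178],[347,178]]).reshape(-1,1,2),.12))
to(438,-332,12,102)"
```

```text
89.1402311221053 12.046143283557868 [array([ 440.22365554, -331.15081829]), array([ 563.44911556, -304.85469683])]
case [ 485.7 -319.7   60.7    0.   -78. ]
dpos [0.0007 0.001  0.0934] rows 2.2 rz -0.0 yaw -78.0 q6 0.51 zax [ 5.e-04  1.e-04 -1.e+00] t 26.3333
```

Request:
arm_command --delta_rot '[[0,0,0],[0,0,0],[0,0,0],[0,0,0],[0,0,0],[0,0,0],[0,0,0],[0,0,0],[0,0,0],[0,0,0]]' --delta_pos '[[0.0015,0.001,0.012],[0.0015,0.001,0.032],[0.0015,0.001,0.052],[0.0015,0.001,0.068],[0.0015,0.001,0.079],[0.0015,0.001,0.085],[0.0015,0.001,0.088],[0.0015,0.001,0.089],[0.0015,0.001,0.089],[0.0015,0.001,0.089]]' --gripper '[1,1,1,1,1,1,1,1,1,1]'

```text
time: 27.17
position: [0.4385, -0.3328, 0.0171]
tool_rot: [0.995, 0.104, 0.0, 0.001]
ft_force: [0.5, -0.1, -1.8]
grip_width: 0.0618
grip_force: 40.0
```

```bash
python3 -c "
from h import *
to(439,-331.7,12.5,102); print(status.get_obs()['ft_force'])"
```

```text
dpos [ 0.0007 -0.001   0.0046] rows 0.1 rz -0.0 yaw -78.0 q6 0.51 zax [ 0.0011 -0.0013 -1.    ] t 27.1667
[ 0.54423759 -0.09353513 -1.82407329]
```

Request:
arm_command --delta_rot '[[0,0,0],[0,0,0],[0,0,0],[0,0,0],[0,0,0],[0,0,0]]' --delta_pos '[[0,-0.0005,0.001],[0,-0.0005,0.002],[0,-0.0005,0.003],[0,-0.0005,0.0035],[0,-0.0005,0.0035],[0,-0.0005,0.0035]]' --gripper '[1,1,1,1,1,1]'

```text
time: 27.67
position: [0.4378, -0.3319, 0.0129]
tool_rot: [0.995, 0.104, -0.0, -0.0]
ft_force: [0.2, 0.6, -2.8]
grip_width: 0.0615
grip_force: 40.0
```

Request:
arm_command --delta_rot '[[0,0,0],[0,0,0],[0,0,0],[0,0,0],[0,0,0],[0,0,0],[0,0,0],[0,0,0],[0,0,0],[0,0,0],[0,0,0],[0,0,0]]' --delta_pos '[[0,0,0.0005],[0,0,0.001],[0,0,0.001],[0,0,0.001],[0,0,0.001],[0,0,0.001],[0,0,0.001],[0,0,0.001],[0,0,-0.02],[0,0,-0.05],[0,0,-0.09],[0,0,-0.14]]' --gripper '[1,1,1,-1,-1,-1,-1,-1,-1,-1,-1,-1]'

```text
time: 28.67
position: [0.437, -0.331, 0.145]
tool_rot: [0.995, 0.104, -0.001, -0.001]
ft_force: [0.7, -0.8, 0.1]
grip_width: 0.0869
grip_force: 0.0
```

Request:
arm_command --delta_rot '[[0,0,0],[0,0,0],[0,0,0],[0,0,0],[0,0,0],[0,0,0],[0,0,0]]' --delta_pos '[[0,0,-0.02],[0,0,-0.04],[0,0,-0.05],[0,0,-0.05],[0,0,-0.05],[0,0,-0.05],[0,0,-0.05]]' --gripper '[-1,-1,-1,-1,-1,-1,-1]'

```text
time: 29.25
position: [0.4371, -0.3311, 0.1928]
tool_rot: [0.995, 0.104, -0.001, -0.002]
ft_force: [-0.0, -0.5, -0.2]
grip_width: 0.0874
grip_force: 0.0
```

```bash
python3 -c "
from h import *
c=grab('side'); p=c['pixels'][130:400,120:400]
cv2.imwrite('pics/final.png',cv2.resize(p,(800,int(270*800/280)))[:600]) if 0 else None
w=grab('wrist'); q=project(w,[[.439,-.3315,.02]])[0].astype(int); print(q)
a=cv2.resize(p,(560,540)); b=cv2.resize(w['pixels'][max(0,q[1]-100):q[1]+100,q[0]-60:q[0]+60],(240,400)); b=cv2.copyMakeBorder(b,0,140,0,0,cv2.BORDER_CONSTANT)
cv2.imwrite('pics/final.png',np.hstack([a,b]))
"
```

```text
[284 184]
```

View pics/final.png

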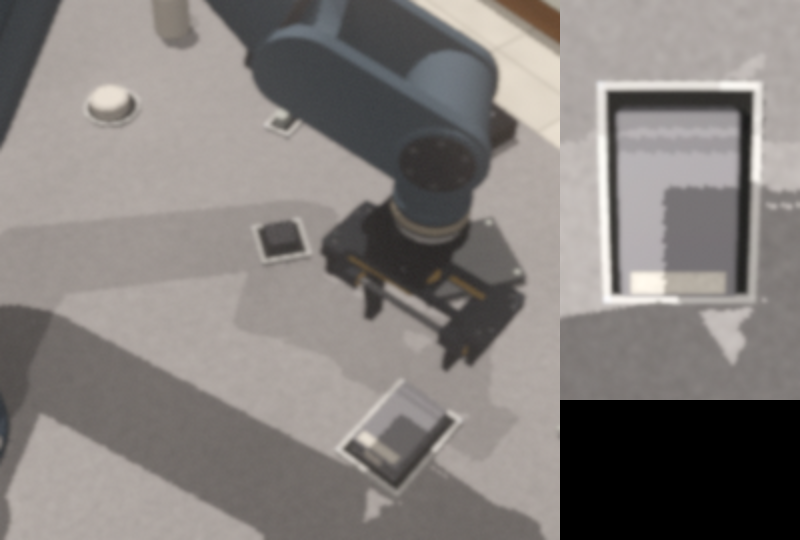

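All four things lie in their own dishes: carrier at (110,103), block at (285,120), box at (282,237) and case at (400,435). The case is flat inside its lip, and the arm is clear.

```bash
python3 -c "
from rig import robot
print(robot.hand_in())"
```

```text
the job is handed in; nothing more can be done
None
```

The block, chip box, carrier and case are each in their own dish, lying flat, squared up and released, and the job was handed in at about 29 s; the hand-in returned no verdict.

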